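# Unclamp a staining rack and hang it up to drip

### The job

Swing the yellow-knobbed clamp lever on the black dock wide open, off the tongue of the orange-gripped slide rack, while the rack still sits in the dock. Then lift the rack out, keeping it upright, and hang it by its wire handle on the empty hook of the orange-marked stand, with the wire's peak resting on the hook arm, and leave it hanging still with the clamp left wide open. Do not disturb the blue rack or any of the other things on the bench.

Things in the scene. Friction and masses are not known exactly. Their poses are not given: they have to be found in the camera images.
- orange_rack: Steel slide rack with orange grip block, to be hung; origin under its centre. Box 56 (x) by 84 (y) by 38 high, full of glass slides; at the very bottom a latch tongue 24 wide, 6 thick reaches from its -x side to x -80. Wire handle and grip above: see its points. About 0.25 kg, centre of mass near z 35. Starts on the dock's floor (z 12), its axes those of the dock within play.
- orange_rack_grip (a point): Centre of the orange grip block (14 in x, 26 in y, 30 high, on an 8 mm neck over the wire's peak), 140 above the rack's underside; axes of the rack.
- orange_rack_eye (a point): Peak of the orange rack's wire handle (wire centre), 115 above its underside; axes of the rack. The 5 mm wire lies in the rack's y-z plane: from y +-41, z 34 up to y +-38, z 100, then to the shallow peak at y 0, z 115. The window below the peak is open along x from z 40 to z 112.
- dock: Fixed black socket block; origin on the table under the rack's centre. Plate x -97 to 53, y +-55, 12 high; lips up to 22 high round the rack (2 to 4 mm play), open for the tongue at -x. The clamp's pivot is at x -62, y -42.
- clamp (a joint): Angle of the clamp lever about its upright pivot, rad: 0 shut (aluminium arm along the dock's +y, 3 mm above the rack's tongue, which it blocks), growing counter-clockwise from above as the lever swings towards the dock's -x; stop at 1.8; wide open above 1.2. Arm 14 wide, z 22 to 31. Light friction: stays where left.
- clamp_knob (a point): Near the top of the lever's yellow upright round knob: on its axis, z 61.5. Knob 16 diameter, z 31 to 77, its axis 78 from the pivot.
- clamp_pivot (a point): The clamp's pivot, on its upright axis, z 26.5; axes turn with the lever, whose arm lies along +y.
- orange_stand: heavy fixed stand; origin on the table under the hook seat. Base plate x -50 to 130, y +-55, 12 high; steel post 16 diameter at x 100, 235 high. From its top an 8 mm round hook arm runs level along -x (upper side z 239) to x -30, where a tip turns up (to x -38, top z 253). Sleeve (26 diameter) and ball cap (top z 251) on the post orange. Its hook is empty: hang the orange rack here.
- orange_stand_seat (a point): Resting place of the wire: on top of the orange stand's hook arm, z 239, 30 behind where the tip turns up and 100 before the post; axes of the stand (+x towards the post).
- blue_stand: heavy fixed stand; origin on the table under the hook seat. Base plate x -50 to 130, y +-55, 12 high; steel post 16 diameter at x 100, 235 high. From its top an 8 mm round hook arm runs level along -x (upper side z 239) to x -30, where a tip turns up (to x -38, top z 253). Sleeve (26 diameter) and ball cap (top z 251) on the post blue. The blue rack hangs on its hook.
- blue_rack: Blue-gripped rack hanging on the blue stand, leave alone. Same shape as the orange rack; origin at the centre of its underside, about 126 above the table, its top at 282.
- tall_bottle: Loose white bottle with red cap, 56 diameter, 220 high, origin at the centre of its underside. Leave alone.
- jar: Loose amber jar with black lid, 56 diameter, 90 high, origin at the centre of its underside. Leave alone.
- wax_block: Loose green cassette with a white wax block, 40 x 30 x 32 high, origin under its centre. Leave alone.
- brush: Loose small brush lying along its x, about 200 long, under 30 high. Leave alone.
- slide_box: Loose blue slide box, 85 x 100 x 30 high, origin under its centre. Leave alone.
- beaker: Loose empty glass beaker, 64 diameter, 80 high, origin under its centre. Leave alone.
- cassette_pack: Loose cardboard pack, 60 x 45 x 45 high, origin under its centre. Leave alone.

How it is judged:
On the way, in this order (a step that is already met when the one before it is completed fails the run):
1. the clamp lever is swung wide open while the rack still sits in the dock (value of joint clamp above 1.2 rad and distance of orange_rack from where it was at the start of the episode below 0.02 m), for 0.2 s.
2. the rack hangs by its wire on the orange stand's hook arm (x of orange_rack_eye in the frame of orange_stand_seat between -0.027 and 0.088 m and y of orange_rack_eye in the frame of orange_stand_seat between -0.013 and 0.013 m and z of orange_rack_eye in the frame of orange_stand_seat between -0.006 and 0.011 m and angle between orange_rack's own z axis and vertical below 0.21 rad and linear speed of orange_rack below 0.05 m/s and contact force between orange_rack and orange_stand above 0.8 N), for 0.2 s.
At the end, for the whole second after the job is handed in: The orange rack hangs at rest (tilt under 0.21 rad), its wire's peak on the orange stand's hook arm, borne by it: -27 to +88 mm along the arm from the seat, 13 mm either side, -6 to +11 mm in height; the clamp stands open beyond 1.2 rad (all of step 2 and value of joint clamp above 1.2 rad); the robot touches nothing.
It fails at once if the orange rack tipped more than 0.6 rad (angle between orange_rack's own z axis and vertical above 0.6 rad).
It fails at once if a bystander or the blue rack was disturbed (moved more than 30 mm) (distance of any of tall_bottle, jar, wax_block, brush, slide_box, beaker, cassette_pack, blue_rack from where it was at the start of the episode above 0.03 m).
It also fails if it takes over 67 s, if anything falls off the work surface, if the arm or the gripper's body presses on something with over 40 N, if the wrist force passes 120 N, or if a joint passes its speed limit or range.

### The arm

A 6-joint arm with a two-finger parallel gripper is mounted at the origin on the work surface. World frame = base frame: x ahead of the robot, y to its left, z up, the work surface at z = 0. Lengths are in m, angles in rad, forces in N, time in s.
With the tool pointing down it reaches from about 0.425 to 0.95 m from the base axis. Payload 14.7 kg.
Tool frame: the origin (TCP) lies between the finger pads; the fingertips stand 8 mm ahead of it and the grasp point (between the pads) lies 11 mm behind it; z points along the fingers, y is the line along which they close (so a half turn about z gives the same grasp; the last joint's range is limited). The gripper opens to 85 mm and grips with 20 to 120 N. Pads are 22 mm wide; open, the fingers measure 114 mm over their backs; the gripper's body (76 mm by 85 mm) begins 54 mm behind the grasp point. The pads swing forward as they close: fully open they stand 13 mm farther back than shut.
Start: joints at [-1.161, 0.48, 1.596, -0, 1.065, -0.047], TCP at [0.287, -0.583, 0.207] pointing down, gripper open.
Joint ranges: [-2.75, 2.75], [-0.82, 2.05], [0.23, 2.67], [-1.56, 4.7], [0.09, 2.69], [-2.92, 2.92]. Speed limits (rad/s): [1.89, 1.89, 2.39, 3.01, 3.01, 3.01].

### API

Orientations are given as a unit quaternion [x, y, z, w].
In Python, from station import status, optics, robot, spotter gives the robot as it stands.
- The arm moves only by the tool drive_tool, never from a script. Its argument "increments" is a list of rows, each a list of 6 numbers: the shift along the tool's x, y, z in m, then the turn, a rotation vector about the tool's x, y, z in degrees. In form: [[tx, ty, tz, ax, ay, az], ...]. A call has 1 to 12 rows; each row is the pose to reach, as a shift and turn from the pose commanded when the call began, along the tool's axes at that moment; what a row does not reach only later rows make up. A row lasts 1/12 s, in which the tool goes at most 41.7 mm and 7.16 degrees, less where a joint would pass 70% of its speed; a pose out of reach is approached as far as the arm can. A call with a gripper value outside its range is refused whole. "gripper" is the opening, from 0 (shut) to 1 (fully open), set as the call begins (left out, the last holds). The fingers move at their own pace and stop on an object; "newtons" is the grip in N (left out, the last holds). Time passes only in rows, so rows that repeat a pose let the fingers close. It gives the time, the measured TCP pose, the force, the opening and the grip force at its end, in the units of the state.
- status.observe(): the state, without advancing time (a new reading comes with each control period).
- optics.snapshot(name): name is "scene" or "top" or "wrist"; returns (picture, depth): 480x640x3 uint8, red, green, blue; 480x640 float32, m along the optical axis (not along the pixel's ray), 0 where there is no reading.
- optics.camera_info(name): a dict with "vertical_fov" (degrees; the focal length in pixels is half the picture's height over the tangent of half this angle, whatever the lens; pixels are square), "cx", "cy" (the principal point, pixels), "eye" and "orientation" of the camera in the world; the wrist camera has in their place "tool_from_camera" (4x4, takes a point from camera to tool coordinates, whose origin is the TCP and whose axes are the flange's). Camera axes: x right, y up, looking along -z (the intrinsics and any distortion apply to the point x, -y, -z); pixel columns grow to the right and rows downward; lengths in m; the calibration is good to about 2 mm. The wrist camera is an equidistant fisheye: a pixel r from the principal point sees the ray r / f radians off the axis. A picture is of the moment at which its call begins: read the wrist's pose just before it. camera_info takes no time and is no camera call.
- robot.close_job(): hands the job in; it is judged then, once.
Trained networks look in the newest picture that a camera, given by its name, has taken for a name from the list of things; names that differ only in an ending like _2 or _b are one class to them, and where a whole thing is asked for, a point or a joint stands for the part that bears it (a point fixed in the world has none). Each returns a list of dicts, best first, with "confidence" (0 to 1); they miss things now and then, are a little off and sometimes report something else, mostly with a low value. They report only what shows in the picture. A call takes as long as a camera call.
- spotter.regions_of(camera, query): "region" (480x640 bool, what is visible of it) and "extent" ([left, top, right, bottom] in pixels, round what is visible of it).
The state is a dict: "time": time; "joints": joint angles; "joint_vel": joint speeds; "joint_torque": joint torques, N m; "tcp_pos": TCP position; "tool_rot": TCP orientation; "ft_force": force on the tool from outside, world axes, zero at the start; "torque": the same for the moment, N m; "width": finger opening in m; "grasp_force": force on a finger pad.
Only numpy, scipy, OpenCV 4.12 (cv2) and the standard library are available. Lean on these libraries where they do the work, as an engineer would, in place of code of your own. Each camera call takes 0.05 s, during which the arm holds its last target. There are 200 camera calls.

## Working session

There is one attempt and no reset: what is moved stays moved. The work goes in short steps, Python scripts to look and compute and a tool call to move; the robot and the scene stay as the last step left them, time stands still between calls to the robot, and variables do not carry over. Pictures are saved under pics/ and viewed, at most 10 in all, crops included, and the job is handed in when it is done.

Besides the shell and the picture viewer there is one more tool, called after "Call:" as name(argument=value, ...), one argument or row to a line, values as JSON. drive_tool: Moves the arm, as the interface text tells. Its arguments: {"type":"object","properties":{"increments":{"type":"array"},"gripper":{"type":"number"},"newtons":{"type":"number"}},"required":["increments"]}

```bash
ls; mkdir -p pics; cat > h.py <<'E'
import numpy as np, cv2
from scipy.spatial.transform import Rotation as R
from station import status, optics, robot, spotter
def cloud(name,d):
    """world points HxWx3 for fixed cameras"""
    i=optics.camera_info(name); f=240/np.tan(np.radians(i["vertical_fov"])/2)
    v,u=np.mgrid[0:480,0:640]
    p=np.stack([(u-i["cx"])/f*d,-(v-i["cy"])/f*d,-d],-1)
    return p@R.from_quat(i["orientation"]).as_matrix().T+np.array(i["eye"])
E
python3 - <<'E'
from h import *
print(status.observe())
for n in ["scene","top","wrist"]:
    print(n,optics.camera_info(n))
a,da=optics.snapshot("scene"); b,db=optics.snapshot("top")
cv2.imwrite("pics/scene.png",a[:,:,::-1]);cv2.imwrite("pics/top.png",b[:,:,::-1])
np.savez("s.npz",a=a,da=da,b=b,db=db)
P=cloud("top",db)
for q in ["orange_rack","orange_rack_grip","dock","clamp","clamp_knob","orange_stand","blue_stand","blue_rack","tall_bottle","jar","wax_block","brush","slide_box","beaker","cassette_pack"]:
    for r in spotter.regions_of("top",q)[:1]:
        m=r["region"]&(db>0); p=P[m]
        print(q,round(r["confidence"],2),np.round(r["extent"]),m.sum(),np.round(p.min(0),3),np.round(p.max(0),3),np.round(np.median(p,0),3))
E
```

```text
pics
{'time': 0.0, 'joints': array([-1.16059155e+00,  4.80844930e-01,  1.59684056e+00, -5.81190659e-06,
        1.06509054e+00, -4.66335418e-02]), 'joint_vel': array([ 0.00113454, -0.00033541,  0.00022581,  0.00053042, -0.00136943,
        0.00046983]), 'joint_torque': array([-2.62817455e-03, -9.50653052e+01, -4.30177116e+01, -1.69989976e-04,
        1.25425437e-02, -2.30541389e-05]), 'tcp_pos': array([ 0.28655317, -0.58295931,  0.20627632]), 'tool_rot': array([ 9.74025085e-01,  2.26439359e-01, -1.09468443e-04, -5.81478932e-04]), 'ft_force': array([ 0.05348714, -0.97535712, -0.26043015]), 'torque': array([ 0.03968939,  0.01388544, -0.01983688]), 'grasp_force': 0.0, 'width': 0.08524398035969677}
scene {'vertical_fov': 55.046840775179795, 'cx': 321.1007746428513, 'cy': 235.10099358287206, 'eye': array([0.98201365, 0.86341792, 1.02111199]), 'orientation': array([0.09255395, 0.39253482, 0.88616918, 0.22815424])}
top {'vertical_fov': 42.20653303849035, 'cx': 314.54791539201875, 'cy': 238.17235611275072, 'eye': array([0.36052768, 0.03030334, 1.93560883]), 'orientation': array([-0.03030061,
[... 1407 characters left out ...]
0.57  -0.192 -0.   ] [ 0.624 -0.138  0.23 ] [ 0.589 -0.159  0.146]
jar 0.79 [260. 220. 280. 240.] 331 [ 0.534  0.124 -0.012] [0.603 0.183 0.101] [0.559 0.15  0.087]
wax_block 0.69 [408. 213. 448. 265.] 1086 [ 0.458 -0.387 -0.006] [ 0.611 -0.271  0.092] [ 0.508 -0.321  0.017]
brush 0.84 [344. 277. 403. 303.] 578 [ 0.348 -0.252  0.002] [ 0.422 -0.059  0.032] [ 0.384 -0.135  0.019]
slide_box 0.82 [376. 150. 408. 183.] 883 [ 0.709 -0.287 -0.007] [ 0.816 -0.181  0.047] [ 0.757 -0.234  0.031]
beaker 0.91 [256. 155. 277. 177.] 354 [ 0.722  0.136 -0.009] [0.783 0.195 0.091] [0.761 0.169 0.027]
cassette_pack 0.66 [158. 298. 190. 323.] 354 [ 0.287  0.414 -0.016] [0.357 0.483 0.056] [0.324 0.447 0.043]
```

```bash
python3 - <<'E'
from h import *
d=np.load("s.npz"); b=d["b"]
c=cv2.resize(b[140:320,290:460],None,fx=4.4,fy=3.3 if 0 else 3.3,interpolation=cv2.INTER_CUBIC)
c=cv2.resize(b[150:310,295:455],(600,600),interpolation=cv2.INTER_CUBIC)
cv2.imwrite("pics/topc.png",c[:,:,::-1])
E
```

```text
(no output)
```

View pics/topc.png

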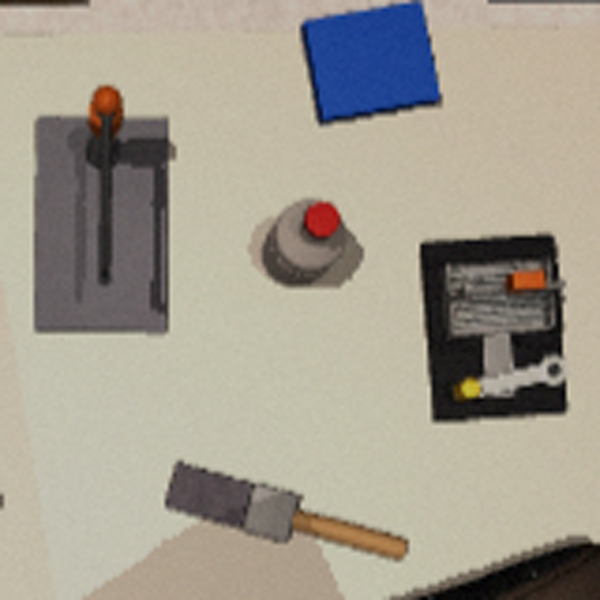

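View pics/scene.png

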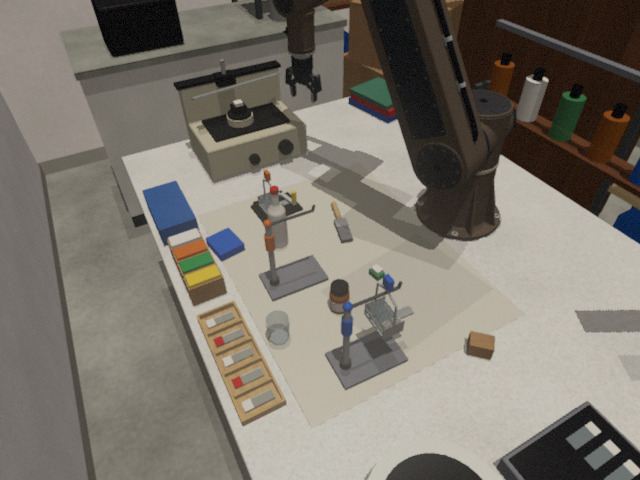

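```bash
python3 - <<'E'
from h import *
d=np.load("s.npz"); b,db=d["b"],d["db"]
P=cloud("top",db)
X,Y,Z=P[...,0],P[...,1],P[...,2]
def rect(m,n):
    p=P[m&(db>0)]; print(n,len(p),[np.round(v,3) for v in cv2.minAreaRect((p[:,:2]).astype(np.float32))],np.round(p.mean(0),4))
ok=db>0
rg=b.astype(int)
# dark plates by colour
dark=(rg.max(-1)<60)
rect(ok&dark&(abs(X-.54)<.11)&(abs(Y+.33)<.09)&(Z<.04)&(Z>-.02),"dock")
g=(rg.max(-1)<130)
rect(ok&g&(X>.53)&(X<.74)&(abs(Y)<.08)&(Z<.04),"stand base")
arm=ok&(Z>.2)&(X>.5)&(X<.75)&(abs(Y)<.08)
p=P[arm]; print("arm",np.round(p[np.argsort(p[:,0])][::6],3))
yel=ok&(rg[...,0]>150)&(rg[...,1]>130)&(rg[...,2]<90)&(abs(X-.5)<.1)&(abs(Y+.33)<.1)
print("knob",np.round(P[yel],3))
org=ok&(rg[...,0]>150)&(rg[...,1]<110)&(rg[...,2]<70)&(abs(X-.55)<.1)&(abs(Y+.33)<.1)
print("grip",np.round(P[org],3)[::6],np.median(P[org],0))
E
```

```text
dock 887 [array([ 0.536, -0.33 ]), array([0.148, 0.113]), np.float64(2.325)] [ 0.532  -0.3233  0.0167]
stand base 1890 [array([ 0.635, -0.008]), array([0.116, 0.199]), np.float64(87.422)] [ 0.6231 -0.006   0.0127]
arm [[ 0.551 -0.005  0.251]
 [ 0.557 -0.005  0.249]
 [ 0.564 -0.003  0.238]
 [ 0.569 -0.005  0.236]
 [ 0.577 -0.005  0.242]
 [ 0.586 -0.003  0.236]
 [ 0.591 -0.009  0.238]
 [ 0.597 -0.006  0.234]
 [ 0.602 -0.003  0.241]
 [ 0.608 -0.006  0.236]
 [ 0.614 -0.009  0.236]
 [ 0.619 -0.009  0.238]
 [ 0.626 -0.004  0.233]
 [ 0.63  -0.009  0.237]
 [ 0.636 -0.009  0.234]
 [ 0.643 -0.004  0.231]
 [ 0.648 -0.004  0.235]
 [ 0.652 -0.004  0.24 ]
 [ 0.658 -0.007  0.237]
 [ 0.664 -0.004  0.237]
 [ 0.67  -0.004  0.236]
 [ 0.675 -0.01   0.237]
 [ 0.678 -0.013  0.236]
 [ 0.679 -0.016  0.243]
 [ 0.681  0.001  0.239]
 [ 0.682 -0.002  0.202]
 [ 0.683 -0.002  0.255]
 [ 0.684  0.001  0.248]
 [ 0.687 -0.013  0.249]
 [ 0.69  -0.002  0.25 ]
 [ 0.692 -0.01   0.249]
 [ 0.695 -0.01   0.249]]
knob [[ 0.485 -0.295  0.077]
 [ 0.484 -0.297  0.082]
 [ 0.485 -0.301  0.078]
 [ 0.484 -0.303  0.08 ]
 [ 0.482 -0.291  0.08 ]
 [ 0.481 -0.293  0.088]
 [ 0.482 -0.298  0.073]
 [ 0.481 -0.3    0.081]
 [ 0.482 -0.304  0.075]
 [ 0.478 -0.293  0.084]
 [ 0.478 -0.297  0.082]
 [ 0.479 -0.301  0.075]
 [ 0.478 -0.302  0.084]
 [ 0.475 -0.292  0.092]
 [ 0.476 -0.298  0.073]
 [ 0.475 -0.3    0.081]]
grip [[ 0.565 -0.341  0.16 ]
 [ 0.561 -0.333  0.169]
 [ 0.558 -0.327  0.169]
 [ 0.555 -0.321  0.168]
 [ 0.554 -0.336  0.179]
 [ 0.552 -0.332  0.171]] [ 0.55756446 -0.32973393  0.16878639]
```

Call:
drive_tool(
  increments=[
    [0.03,-0.015,-0.02,0,0,2],
    [0.06,-0.03,-0.04,0,0,5],
    [0.09,-0.05,-0.06,0,0,8],
    [0.12,-0.07,-0.08,0,0,11],
    [0.15,-0.09,-0.094,0,0,14],
    [0.18,-0.105,-0.094,0,0,17],
    [0.21,-0.12,-0.094,0,0,20],
    [0.24,-0.14,-0.094,0,0,22],
    [0.265,-0.155,-0.094,0,0,22],
    [0.285,-0.164,-0.094,0,0,22],
    [0.285,-0.164,-0.094,0,0,22],
    [0.285,-0.164,-0.094,0,0,22],
  ],
  gripper=0.5,
)

```text
time: 1.85
tcp_pos: [0.4708, -0.3095, 0.301]
tool_rot: [0.999, 0.038, 0.0, 0.0]
ft_force: [-0.4, -0.8, -0.2]
width: 0.0428
grasp_force: 0.0
```

```bash
cat >> h.py <<'E'
def wcloud(d,s):
    i=optics.camera_info("wrist"); f=240/np.tan(np.radians(i["vertical_fov"])/2)
    v,u=np.mgrid[0:480,0:640]; a=(u-i["cx"]); b=(v-i["cy"]); r=np.hypot(a,b)+1e-9; t=np.tan(r/f)
    p=np.stack([a/r*t*d,-b/r*t*d,-d],-1)
    T=i["tool_from_camera"]; p=p@T[:3,:3].T+T[:3,3]
    return p@R.from_quat(s["tool_rot"]).as_matrix().T+np.array(s["tcp_pos"])
def yaw(s):
    x=R.from_quat(s["tool_rot"]).as_matrix()[:,0]; return np.degrees(np.arctan2(x[1],x[0]))
E
python3 - <<'E'
from h import *
s=status.observe(); print(s["time"],s["tcp_pos"],yaw(s),s["width"])
a,d=optics.snapshot("wrist"); cv2.imwrite("pics/w1.png",a[:,:,::-1]); P=wcloud(d,s)
np.savez("w1.npz",a=a,d=d,P=P)
ok=d>0; rg=a.astype(int); Z=P[...,2]
near=(abs(P[...,0]-.52)<.12)&(abs(P[...,1]+.33)<.1)
yel=ok&near&(rg[...,0]>120)&(rg[...,1]>100)&(rg[...,2]<80)
org=ok&near&(rg[...,0]>130)&(rg[...,1]<110)&(rg[...,2]<70)
for n,m in [("knob",yel),("grip",org)]:
    p=P[m]; t=p[p[:,2]>np.percentile(p[:,2],95)-.008]
    print(n,len(p),len(t),p.min(0).round(3),p.max(0).round(3),"top",t.mean(0).round(4),((t.min(0)+t.max(0))/2).round(4),cv2.minAreaRect(t[:,:2].astype(np.float32)))
m=ok&near&(abs(Z-.012)<.006)&(rg.max(-1)<70); p=P[m]; print("plate",len(p),cv2.minAreaRect(p[:,:2].astype(np.float32)))
E
```

```text
1.85 [ 0.47078141 -0.30953182  0.301005  ] 4.299966770933157 0.04275115449248718
knob 692 473 [ 0.462 -0.353  0.011] [ 0.574 -0.283  0.17 ] top [ 0.557  -0.3247  0.168 ] [ 0.5572 -0.3247  0.1676] ((0.5571526885032654, -0.32473859190940857), (0.013125750236213207, 0.024318115785717964), 4.474822044372559)
grip 29 29 [ 0.55  -0.335  0.161] [ 0.561 -0.312  0.169] top [ 0.553  -0.32    0.1671] [ 0.5557 -0.3233  0.1649] ((0.5519496202468872, -0.32168087363243103), (0.024347970262169838, 0.009376422502100468), 67.06340789794922)
plate 23 ((0.4866863787174225, -0.3618185818195343), (0.04285362735390663, 0.03804192319512367), 4.424956798553467)
```

View pics/w1.png

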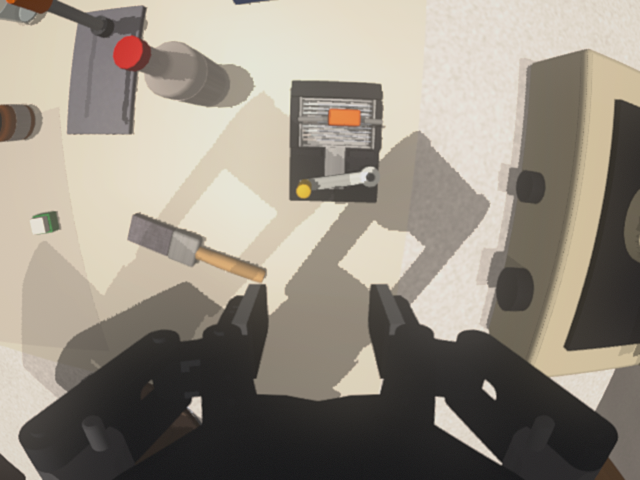

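```bash
python3 - <<'E'
from h import *
z=np.load("w1.npz"); a,d,P=z["a"],z["d"],z["P"]
m=np.zeros((480,640),bool); m[180:202,292:316]=1
rg=a.astype(int)
m&=(d>0)&(rg[...,0]>120)&(rg[...,2]<90)&(rg[...,1]>90)
p=P[m]; t=p[p[:,2]>.065]; print(len(p),len(t),np.median(t,0),(t.min(0)+t.max(0))/2,t.min(0),t.max(0))
for c in [(370,177),(335,160),(335,188)]: print(c,P[c[1]-1:c[1]+2,c[0]-1:c[0]+2].reshape(-1,3).mean(0).round(4))
v=P[80:203,288:384].reshape(-1,3); q=v[(abs(v[:,2]-.012)<.008)&(v[:,0]>.4)]; print(len(q),cv2.minAreaRect(q[:,:2].astype(np.float32)))
E
```

```text
220 178 [ 0.48157562 -0.29413306  0.07760539] [ 0.48056669 -0.29373606  0.07277938] [ 0.473016   -0.30125886  0.06518824] [ 0.48811739 -0.28621327  0.08037051]
(370, 177) [ 0.4975 -0.3695  0.0376]
(335, 160) [ 0.5127 -0.3278  0.0189]
(335, 188) [ 0.4783 -0.3308  0.0172]
5532 ((0.5368333458900452, -0.3283902108669281), (0.15407626330852509, 0.11862552165985107), 4.43883752822876)
```

Call:
drive_tool(
  increments=[
    [0.005,-0.007,0.02,0,0,0],
    [0.0113,-0.0147,0.05,0,0,0],
    [0.0113,-0.0147,0.08,0,0,0],
    [0.0113,-0.0147,0.11,0,0,0],
    [0.0113,-0.0147,0.14,0,0,0],
    [0.0113,-0.0147,0.17,0,0,0],
    [0.0113,-0.0147,0.19,0,0,0],
    [0.0113,-0.0147,0.21,0,0,0],
    [0.0113,-0.0147,0.225,0,0,0],
    [0.0113,-0.0147,0.24,0,0,0],
    [0.0113,-0.0147,0.246,0,0,0],
    [0.0113,-0.0147,0.246,0,0,0],
  ],
)

```text
time: 2.9
tcp_pos: [0.4791, -0.2953, 0.0537]
tool_rot: [0.999, 0.036, -0.001, -0.001]
ft_force: [-0.4, 0.2, 0.6]
width: 0.0428
grasp_force: 0.0
```

Call:
drive_tool(
  increments=[
    [0,0,0,0,0,0],
    [0,0,0,0,0,0],
    [0,0,0,0,0,0],
    [0,0,0,0,0,0],
    [0,0,0,0,0,0],
    [0,0,0,0,0,0],
  ],
  gripper=0.1,
  newtons=25,
)

```text
time: 3.4
tcp_pos: [0.4805, -0.295, 0.0553]
tool_rot: [0.999, 0.036, 0.0, 0.0]
ft_force: [-0.1, 0.8, -0.9]
width: 0.0086
grasp_force: 0.0
```

```bash
python3 - <<'E'
from h import *
s=status.observe(); a,d=optics.snapshot("wrist"); 
P=wcloud(d,s); cv2.imwrite("pics/w2.png",a[:,:,::-1]); np.savez("w2.npz",a=a,d=d,P=P)
E
```

```text
(no output)
```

View pics/w2.png

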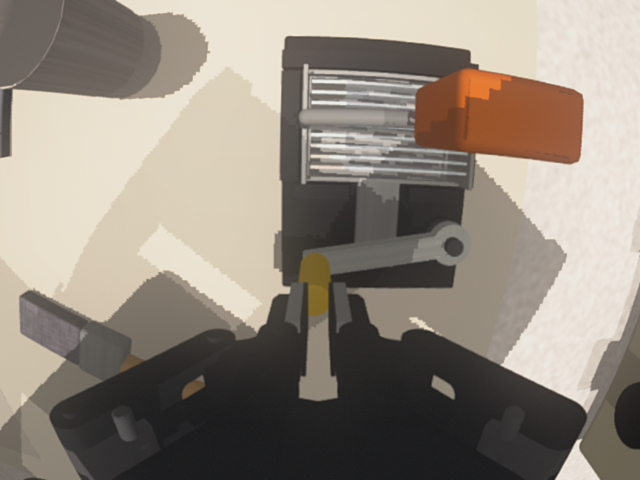

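```bash
python3 - <<'E'
from h import *
z=np.load("w2.npz"); a,d,P=z["a"],z["d"],z["P"]
rg=a.astype(int)
m=np.zeros((480,640),bool); m[245:320,295:335]=1
m&=(d>0)&(rg[...,0]>90)&(rg[...,2]<60)&(rg[...,1]>70)
p=P[m]; print(len(p),p.min(0),p.max(0))
for lo in np.arange(.03,.085,.01):
    t=p[(p[:,2]>lo)&(p[:,2]<lo+.01)]
    if len(t): print(lo,len(t),t.min(0).round(4),t.max(0).round(4),t.mean(0).round(4))
for c in [(297,305),(340,305),(297,290),(340,290),(455,246)]: print(c,P[c[1]-1:c[1]+2,c[0]-1:c[0]+2].reshape(-1,3).mean(0).round(4))
E
```

```text
1400 [ 0.46254831 -0.30435572  0.01225528] [ 0.49143569 -0.28483293  0.08585034]
0.03 80 [ 0.4828 -0.301   0.0337] [ 0.4885 -0.2864  0.0399] [ 0.487  -0.2936  0.0373]
0.04 182 [ 0.4823 -0.3013  0.0401] [ 0.4887 -0.2863  0.0499] [ 0.4869 -0.2935  0.0452]
0.05 207 [ 0.4827 -0.3011  0.0501] [ 0.4889 -0.2863  0.06  ] [ 0.4869 -0.2936  0.0549]
0.060000000000000005 230 [ 0.4832 -0.3008  0.06  ] [ 0.4888 -0.2865  0.07  ] [ 0.4873 -0.2935  0.065 ]
0.07 659 [ 0.4732 -0.2998  0.0701] [ 0.4889 -0.2886  0.0792] [ 0.4827 -0.2952  0.077 ]
0.08000000000000002 32 [ 0.4777 -0.2994  0.082 ] [ 0.4914 -0.2888  0.0859] [ 0.4843 -0.2918  0.0839]
(297, 305) [ 0.4917 -0.2875  0.1056]
(340, 305) [ 0.4928 -0.3025  0.1056]
(297, 290) [ 0.4918 -0.2868  0.0926]
(340, 290) [ 0.4929 -0.3033  0.0924]
(455, 246) [ 0.4985 -0.3698  0.0374]
```

```bash
python3 - <<'E'
from h import *
for n in ["w1","w2"]:
    z=np.load(n+".npz"); P=z["P"]; d=z["d"]
    tcp=np.array([.4708,-.3095,.301]) if n=="w1" else np.array([.4805,-.295,.0553])
    q=P-tcp
    m=(d>0)&(abs(q[...,0])<.03)&(abs(q[...,1])<.06)&(q[...,2]>-.03)&(q[...,2]<.12)&(z["a"].max(-1)<120)
    v,u=np.nonzero(m); p=q[m]; print(n,m.sum(),p.min(0).round(4))
    for lo in np.arange(-.03,.09,.01):
        k=(p[:,2]>lo)&(p[:,2]<lo+.01)
        if k.any(): print(round(lo,3),k.sum(),u[k].min(),u[k].max(),v[k].min(),v[k].max(),p[k].min(0).round(3),p[k].max(0).round(3))
s=status.observe();print(s["tcp_pos"],s["joints"],s["width"])
E
```

```text
w1 46857 [-0.0164 -0.06    0.0267]
0.02 62 265 371 285 324 [-0.01  -0.023  0.027] [0.012 0.022 0.03 ]
0.03 745 229 407 285 340 [-0.012 -0.035  0.03 ] [0.014 0.034 0.04 ]
0.04 1176 222 412 292 355 [-0.012 -0.035  0.04 ] [0.015 0.035 0.05 ]
0.05 1262 217 417 304 370 [-0.013 -0.035  0.05 ] [0.015 0.035 0.06 ]
0.06 1606 184 448 316 378 [-0.012 -0.042  0.06 ] [0.016 0.043 0.07 ]
0.07 3139 139 498 325 404 [-0.015 -0.055  0.07 ] [0.019 0.054 0.08 ]
0.08 7733 116 520 336 423 [-0.015 -0.057  0.08 ] [0.019 0.057 0.09 ]
w2 53630 [-0.0117 -0.06   -0.03  ]
-0.03 2582 302 428 234 273 [-0.004 -0.06  -0.03 ] [ 0.021  0.008 -0.02 ]
-0.02 163 300 329 253 271 [ 0.002 -0.006 -0.02 ] [ 0.008  0.009 -0.01 ]
-0.01 206 300 329 259 277 [ 0.002 -0.006 -0.01 ] [ 0.008  0.009 -0.   ]
0.0 213 299 329 266 281 [ 0.002 -0.006  0.   ] [0.008 0.009 0.01 ]
0.01 204 300 328 273 287 [ 0.004 -0.005  0.01 ] [0.008 0.008 0.02 ]
0.02 169 291 345 282 323 [-0.007 -0.011  0.02 ] [0.013 0.011 0.03 ]
0.03 635 272 364 282 333 [-0.01  -0.018  0.03 ] [0.013 0.017 0.04 ]
0.04 946 269 367 293 352 [-0.01  -0.018  0.04 ] [0.013 0.018 0.05 ]
0.05 877 267 370 304 372 [-0.011 -0.018  0.05 ] [0.013 0.018 0.06 ]
0.06 1583 215 419 317 376 [-0.011 -0.031  0.06 ] [0.016 0.032 0.07 ]
0.07 4397 182 455 324 400 [-0.012 -0.042  0.07 ] [0.017 0.04  0.08 ]
0.08 6955 146 491 342 421 [-0.011 -0.047  0.08 ] [0.018 0.047 0.09 ]
[ 0.48047932 -0.2950046   0.05516348] [-6.04407985e-01  5.59753082e-01  1.92493481e+00  1.33093425e-05
  6.56516849e-01  8.93468373e-01] 0.008371902995753494
```

Call:
drive_tool(
  increments=[
    [0,0,0,0,0,0],
    [0,0,0,0,0,0],
    [0,0,0,0,0,0],
    [0,0,0,0,0,0],
    [0,0,0,0,0,0],
    [0,0,0.005,0,0,0],
    [0,0,0.01,0,0,0],
    [0,0,0.015,0,0,0],
    [0,0,0.02,0,0,0],
    [0,0,0.02,0,0,0],
  ],
  gripper=0.5,
)

```text
time: 4.28
tcp_pos: [0.4797, -0.2945, 0.0336]
tool_rot: [0.999, 0.036, -0.001, -0.001]
ft_force: [-0.4, -0.1, -0.2]
width: 0.0429
grasp_force: 0.0
```

Call:
drive_tool(
  increments=[
    [0,0,0.004,0,0,0],
    [0,0,0.008,0,0,0],
    [0,0,0.012,0,0,0],
    [0,0,0.015,0,0,0],
    [0,0,0.015,0,0,0],
  ],
)

```text
time: 4.7
tcp_pos: [0.48, -0.2947, 0.0192]
tool_rot: [0.999, 0.036, -0.0, -0.0]
ft_force: [-0.4, 0.1, 0.1]
width: 0.0425
grasp_force: 0.0
```

Call:
drive_tool(
  increments=[
    [0,0,0,0,0,0],
    [0,0,0,0,0,0],
    [0,0,0,0,0,0],
    [0,0,0,0,0,0],
    [0,0,0,0,0,0],
    [0,0,0,0,0,0],
  ],
  gripper=0.1,
  newtons=25,
)

```text
time: 5.2
tcp_pos: [0.4793, -0.2934, 0.02]
tool_rot: [0.999, 0.036, -0.001, -0.001]
ft_force: [-2.8, 11.3, 7.0]
width: 0.0148
grasp_force: 25.9
```

Call:
drive_tool(
  increments=[
    [-0.005,0.001,0,0,0,0],
    [-0.0102,0.0022,0,0,0,0],
    [-0.0166,0.0044,0,0,0,0],
    [-0.023,0.007,0,0,0,0],
    [-0.029,0.0103,0,0,0,0],
    [-0.0346,0.014,0,0,0,0],
    [-0.04,0.0183,0,0,0,0],
    [-0.045,0.023,0,0,0,0],
    [-0.0495,0.0281,0,0,0,0],
    [-0.0536,0.0335,0,0,0,0],
    [-0.0536,0.0335,0,0,0,0],
  ],
)

```text
time: 6.12
tcp_pos: [0.4256, -0.3302, 0.0195]
tool_rot: [0.999, 0.036, -0.003, -0.002]
ft_force: [-14.5, 10.7, 9.3]
width: 0.015
grasp_force: 26.7
```

Call:
drive_tool(
  increments=[
    [-0.0036,0.006,0,0,0,0],
    [-0.0067,0.0119,0,0,0,0],
    [-0.0091,0.0183,0,0,0,0],
    [-0.0111,0.0248,0,0,0,0],
    [-0.0124,0.0315,0,0,0,0],
    [-0.0133,0.0383,0,0,0,0],
    [-0.0135,0.0451,0,0,0,0],
    [-0.0135,0.0451,0,0,0,0],
    [-0.0135,0.0451,0,0,0,0],
    [-0.0135,0.0451,0,0,0,0],
  ],
)

```text
time: 6.95
tcp_pos: [0.4181, -0.378, 0.0197]
tool_rot: [0.999, 0.036, -0.001, -0.0]
ft_force: [-7.9, -2.8, -4.3]
width: 0.0152
grasp_force: 25.2
```

Call:
drive_tool(
  increments=[
    [0,0,0,0,0,0],
    [0,0,0,0,0,0],
    [0,0,0,0,0,0],
    [0,0,0,0,0,0],
    [0,0,0,0,0,0],
    [0,0,-0.02,0,0,0],
    [0,0,-0.05,0,0,0],
    [0,0,-0.09,0,0,0],
    [0,0,-0.13,0,0,0],
    [0,0,-0.16,0,0,0],
    [0,0,-0.16,0,0,0],
    [0,0,-0.16,0,0,0],
  ],
  gripper=0.5,
)

```text
time: 7.95
tcp_pos: [0.4201, -0.3791, 0.182]
tool_rot: [0.999, 0.036, 0.001, 0.001]
ft_force: [0.0, 0.2, -0.2]
width: 0.0428
grasp_force: 0.0
```

```bash
python3 - <<'E'
from h import *
s=status.observe(); print(s["time"],s["tcp_pos"],yaw(s),s["width"],s["ft_force"])
a,d=optics.snapshot("wrist"); cv2.imwrite("pics/w3.png",a[:,:,::-1]); P=wcloud(d,s)
np.savez("w3.npz",a=a,d=d,P=P)
ok=d>0; Z=P[...,2]
near=(abs(P[...,0]-.557)<.06)&(abs(P[...,1]+.327)<.06)
t=P[ok&near&(Z>.158)&(Z<.175)]; print(len(t),t.mean(0),((t.min(0)+t.max(0))/2),cv2.minAreaRect(t[:,:2].astype(np.float32)))
rg=a.astype(int); y=ok&(rg[...,0]>120)&(rg[...,2]<80)&(rg[...,1]>95)&(abs(Z-.075)<.008)&(P[...,0]<.47)
t=P[y]; print("knob",len(t),(t.min(0)+t.max(0))/2 if len(t) else 0)
E
```

```text
7.95 [ 0.42009634 -0.37909621  0.18199059] 4.174860453606658 0.042751851692255614 [ 0.0150298   0.15198481 -0.16561168]
1035 [ 0.55327786 -0.32575601  0.16634726] [ 0.55512396 -0.32517147  0.16445488] ((0.5546700954437256, -0.325319766998291), (0.010847686789929867, 0.026389790698885918), 5.167036056518555)
knob 346 [ 0.42062238 -0.37902603  0.073612  ]
```

View pics/w3.png

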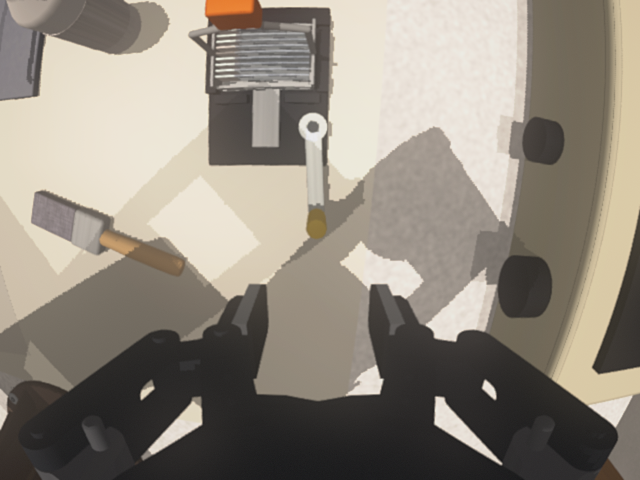

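Call:
drive_tool(
  increments=[
    [0.02,-0.006,-0.01,0,0,0],
    [0.05,-0.015,-0.01,0,0,0],
    [0.08,-0.025,-0.01,0,0,0],
    [0.11,-0.034,-0.01,0,0,0],
    [0.13,-0.04,-0.01,0,0,0],
    [0.1405,-0.044,0,0,0,0],
    [0.1405,-0.044,0.01,0,0,0],
    [0.1405,-0.044,0.02,0,0,0],
    [0.1405,-0.044,0.02,0,0,0],
  ],
  gripper=0.7,
)

```text
time: 8.75
tcp_pos: [0.5533, -0.3234, 0.1563]
tool_rot: [0.999, 0.036, -0.002, -0.001]
ft_force: [0.1, 0.8, -0.4]
width: 0.0597
grasp_force: 0.0
```

Call:
drive_tool(
  increments=[
    [0,0,0.01,0,0,0],
    [0,0,0.02,0,0,0],
    [0,0,0.03,0,0,0],
    [0,0,0.04,0,0,0],
    [0,0,0.047,0,0,0],
    [0,0,0.053,0,0,0],
    [0,0,0.053,0,0,0],
    [0,0,0.053,0,0,0],
  ],
)

```text
time: 9.42
tcp_pos: [0.556, -0.3241, 0.1066]
tool_rot: [0.999, 0.036, -0.0, -0.0]
ft_force: [0.4, 0.8, -0.3]
width: 0.0601
grasp_force: 0.0
```

```bash
python3 - <<'E'
from h import *
s=status.observe(); print(s["time"],s["tcp_pos"],yaw(s),s["width"],s["ft_force"])
a,d=optics.snapshot("wrist"); cv2.imwrite("pics/w4.png",a[:,:,::-1])
E
```

```text
9.4167 [ 0.55598554 -0.32406136  0.10661049] 4.171413729180305 0.06005186570928723 [ 0.38295286  0.75067874 -0.30154051]
```

View pics/w4.png

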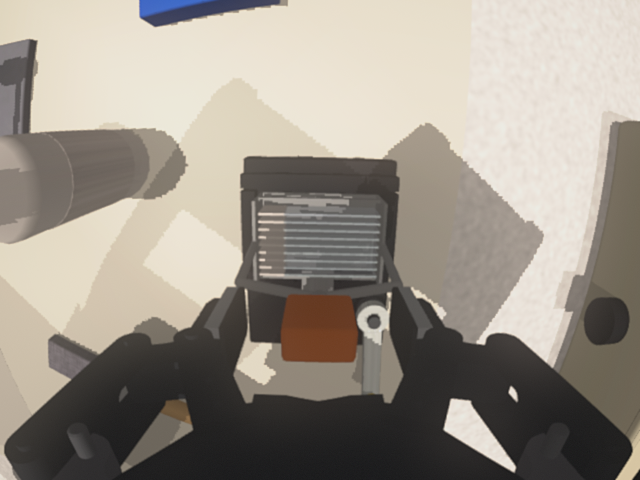

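Call:
drive_tool(
  increments=[
    [0,0,0,0,0,0],
    [0,0,0,0,0,0],
    [0,0,0,0,0,0],
    [0,0,0,0,0,0],
    [0,0,0,0,0,0],
    [0,0,0,0,0,0],
    [0,0,0,0,0,0],
  ],
  gripper=0.15,
  newtons=60,
)

```text
time: 10.05
tcp_pos: [0.5565, -0.3245, 0.1076]
tool_rot: [0.999, 0.036, 0.001, 0.0]
ft_force: [-1.1, -0.9, 6.6]
width: 0.0247
grasp_force: 59.9
```

Call:
drive_tool(
  increments=[
    [0,0,-0.004,0,0,0],
    [0,0,-0.008,0,0,0],
    [0,0,-0.014,0,0,0],
    [0,0,-0.02,0,0,0],
    [0,0,-0.03,0,0,0],
    [0,0,-0.04,0,0,0],
    [0,0,-0.04,0,0,0],
    [0,0,-0.04,0,0,0],
  ],
)

```text
time: 10.72
tcp_pos: [0.5566, -0.3245, 0.148]
tool_rot: [0.999, 0.036, 0.001, 0.001]
ft_force: [0.2, -0.3, -2.5]
width: 0.0254
grasp_force: 59.2
```

Call:
drive_tool(
  increments=[
    [-0.005,0,-0.01,0,0,0],
    [-0.015,-0.001,-0.025,0,0,0],
    [-0.03,-0.002,-0.045,0,0,0],
    [-0.045,-0.003,-0.065,0,0,0],
    [-0.06,-0.004,-0.085,0,0,0],
    [-0.075,-0.005,-0.1,0,0,0],
    [-0.083,-0.006,-0.107,0,0,0],
    [-0.087,-0.006,-0.107,0,0,0],
    [-0.087,-0.006,-0.107,0,0,0],
  ],
)

```text
time: 11.47
tcp_pos: [0.4682, -0.3245, 0.2538]
tool_rot: [0.999, 0.036, 0.0, 0.0]
ft_force: [-0.1, 0.5, -3.5]
width: 0.0251
grasp_force: 59.4
```

Call:
drive_tool(
  increments=[
    [0.001,-0.01,0,0,0,0],
    [0.002,-0.03,0,0,0,0.5],
    [0.004,-0.06,0,0,0,1],
    [0.007,-0.095,0,0,0,1.5],
    [0.009,-0.13,0,0,0,2],
    [0.012,-0.165,0,0,0,2.5],
    [0.015,-0.2,0,0,0,3],
    [0.017,-0.235,0,0,0,3.5],
    [0.02,-0.268,0,0,0,4],
    [0.022,-0.294,0,0,0,4.2],
    [0.023,-0.31,0,0,0,4.2],
    [0.023,-0.319,0,0,0,4.2],
  ],
)

```text
time: 12.47
tcp_pos: [0.4682, -0.0019, 0.2529]
tool_rot: [1.0, 0.001, -0.001, -0.0]
ft_force: [0.4, -0.8, -3.3]
width: 0.0252
grasp_force: 59.7
```

Call:
drive_tool(
  increments=[
    [0,0,0,0,0,0],
    [0,0,0,0,0,0],
    [0,0,0,0,0,0],
  ],
)

```text
time: 12.72
tcp_pos: [0.4686, -0.0052, 0.2535]
tool_rot: [1.0, -0.0, -0.0, 0.0]
ft_force: [0.1, -0.3, -3.1]
width: 0.0251
grasp_force: 59.7
```

```bash
python3 - <<'E'
from h import *
s=status.observe(); print(s["time"],s["tcp_pos"],yaw(s),s["width"],s["ft_force"])
a,d=optics.snapshot("wrist"); cv2.imwrite("pics/w5.png",a[:,:,::-1]); P=wcloud(d,s)
np.savez("w5.npz",a=a,d=d,P=P)
ok=d>0; Z=P[...,2]
m=ok&(Z>.215)&(Z<.27)&(P[...,0]>.525)&(P[...,0]<.72)&(abs(P[...,1]+.005)<.03)
p=P[m]
for lo in np.arange(.53,.72,.01):
    k=(p[:,0]>lo)&(p[:,0]<lo+.01)
    if k.any(): t=p[k]; print(round(lo,2),k.sum(),t[:,1].min().round(4),t[:,1].max().round(4),np.median(t[:,1]).round(4),t[:,2].max().round(4))
E
```

```text
12.7167 [ 0.46861118 -0.00517244  0.25351657] -0.03324022523220145 0.025132350621532767 [ 0.08706279 -0.25724575 -3.09616346]
0.54 30 -0.0022 0.0032 0.0005 0.2539
0.55 306 -0.0034 0.0046 0.0004 0.2551
0.56 317 -0.0034 0.004 0.0004 0.2415
0.57 314 -0.0038 0.0041 -0.0 0.2418
0.58 296 -0.0038 0.0035 -0.0005 0.2417
0.59 303 -0.0043 0.0032 -0.0009 0.2416
0.6 226 -0.0048 0.0032 -0.0009 0.2416
```

View pics/w5.png

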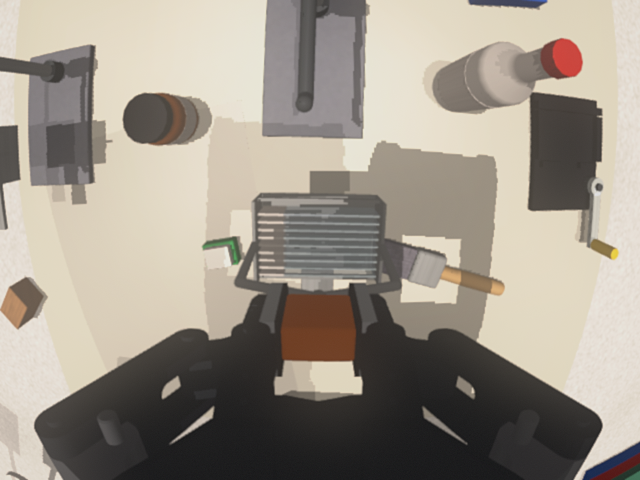

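Call:
drive_tool(
  increments=[
    [0.005,-0.003,0,0,0,0],
    [0.017,-0.003,0,0,0,0],
    [0.032,-0.003,0,0,0,0],
    [0.047,-0.003,0,0,0,0],
    [0.062,-0.003,0,0,0,0],
    [0.077,-0.003,0,0,0,0],
    [0.092,-0.003,0,0,0,0],
    [0.107,-0.003,0,0,0,0],
    [0.12,-0.003,0,0,0,0],
    [0.129,-0.003,0,0,0,0],
    [0.133,-0.003,0,0,0,0],
    [0.133,-0.003,0,0,0,0],
  ],
)

```text
time: 13.77
tcp_pos: [0.6025, -0.0019, 0.2535]
tool_rot: [1.0, -0.0, -0.0, -0.0]
ft_force: [-0.4, 0.3, -3.5]
width: 0.0251
grasp_force: 59.7
```

Call:
drive_tool(
  increments=[
    [0,0,0.005,0,0,0],
    [0,0,0.01,0,0,0],
    [0,0,0.015,0,0,0],
    [0,0,0.02,0,0,0],
    [0,0,0.024,0,0,0],
    [0,0,0.026,0,0,0],
    [0,0,0.027,0,0,0],
    [0,0,0.028,0,0,0],
    [0,0,0.028,0,0,0],
    [0,0,0.028,0,0,0],
  ],
)

```text
time: 14.6
tcp_pos: [0.6017, -0.0017, 0.226]
tool_rot: [1.0, -0.0, 0.0, -0.0]
ft_force: [0.8, 0.5, -3.8]
width: 0.0251
grasp_force: 59.8
```

Not yet in contact; lower in 1 mm rows.

Call:
drive_tool(
  increments=[
    [0,0,0.001,0,0,0],
    [0,0,0.002,0,0,0],
    [0,0,0.003,0,0,0],
    [0,0,0.004,0,0,0],
    [0,0,0.004,0,0,0],
    [0,0,0.004,0,0,0],
  ],
)

```text
time: 15.1
tcp_pos: [0.6018, -0.0018, 0.2223]
tool_rot: [1.0, -0.0, 0.0, 0.0]
ft_force: [-1.4, -1.0, 3.9]
width: 0.0253
grasp_force: 60.9
```

Call:
drive_tool(
  increments=[
    [0,0,0,0,0,0],
    [0,0,0,0,0,0],
    [0,0,0,0,0,0],
    [0,0,0,0,0,0],
    [0,0,0,0,0,0],
    [0,0,0,0,0,0],
  ],
  gripper=0.7,
)

```text
time: 15.6
tcp_pos: [0.6016, -0.0017, 0.2218]
tool_rot: [1.0, -0.0, -0.0, 0.0]
ft_force: [0.0, -0.1, -0.3]
width: 0.0599
grasp_force: 0.0
```

```bash
python3 - <<'E'
from h import *
s=status.observe(); print(s["time"],s["tcp_pos"],yaw(s),s["width"],s["ft_force"])
a,d=optics.snapshot("wrist"); cv2.imwrite("pics/w6.png",a[:,:,::-1])
E
```

```text
15.6 [ 0.60161451 -0.00170803  0.22184597] -0.025800931013167872 0.05989198606669473 [ 0.03047062 -0.06022916 -0.29002226]
```

View pics/w6.png

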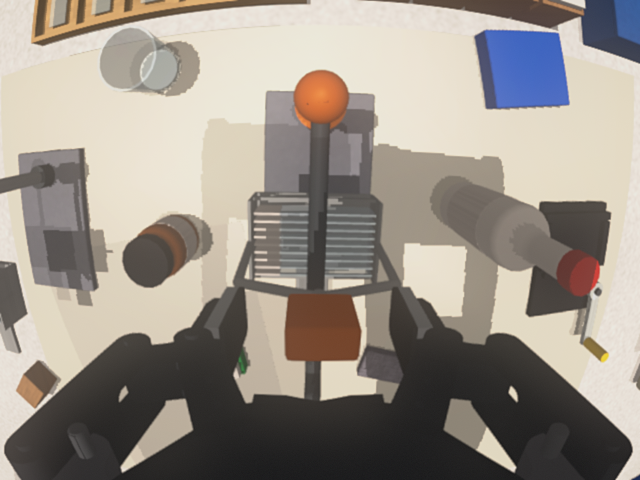

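The rack hangs upright with the grip block (285–360, 293–360) between the open fingers, and the arm runs through the window up to the orange cap at (322, 97). I'll withdraw straight up.

Call:
drive_tool(
  increments=[
    [0,0,-0.005,0,0,0],
    [0,0,-0.012,0,0,0],
    [0,0,-0.025,0,0,0],
    [0,0,-0.04,0,0,0],
    [0,0,-0.055,0,0,0],
    [0,0,-0.075,0,0,0],
    [0,0,-0.095,0,0,0],
    [0,0,-0.11,0,0,0],
    [0,0,-0.12,0,0,0],
    [0,0,-0.12,0,0,0],
  ],
)

```text
time: 16.48
tcp_pos: [0.6026, -0.0018, 0.3446]
tool_rot: [1.0, -0.0, 0.002, 0.0]
ft_force: [0.3, -0.4, -0.4]
width: 0.06
grasp_force: 0.0
```

Call:
drive_tool(
  increments=[
    [0,0,0,0,0,0],
    [0,0,0,0,0,0],
    [0,0,0,0,0,0],
    [0,0,0,0,0,0],
    [0,0,0,0,0,0],
    [0,0,0,0,0,0],
    [0,0,0,0,0,0],
    [0,0,0,0,0,0],
    [0,0,0,0,0,0],
    [0,0,0,0,0,0],
    [0,0,0,0,0,0],
    [0,0,0,0,0,0],
  ],
)

```text
time: 17.48
tcp_pos: [0.6016, -0.0017, 0.3419]
tool_rot: [1.0, -0.0, 0.0, 0.0]
ft_force: [0.9, 0.2, 0.2]
width: 0.06
grasp_force: 0.0
```

```bash
python3 - <<'E'
from h import *
c=[]
for k in range(2):
    s=status.observe(); a,d=optics.snapshot("wrist"); P=wcloud(d,s)
    m=(d>0)&(abs(P[...,0]-.602)<.03)&(abs(P[...,1])<.03)&(P[...,2]>.268)&(P[...,2]<.3); p=P[m]
    print(s["time"],s["ft_force"].round(1),m.sum(),((p.min(0)+p.max(0))/2).round(4),p.max(0).round(4))
a,d=optics.snapshot("scene"); cv2.imwrite("pics/s2.png",cv2.resize(a[150:350,180:440],(780,600))[:,:,::-1])
E
```

```text
17.4833 [0.9 0.2 0.2] 1032 [ 0.6031 -0.0039  0.2765] [0.6105 0.0089 0.285 ]
17.5333 [ 0.  -0.  -0.1] 1037 [ 0.6033 -0.0038  0.2765] [0.6108 0.009  0.2849]
```

View pics/s2.png

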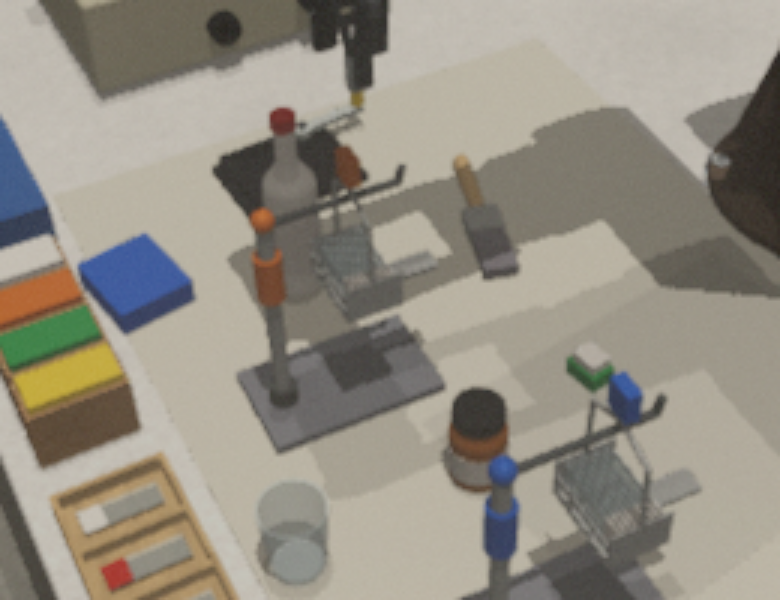

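```bash
python3 -c "
from station import robot
print(robot.close_job())"
```

```text
the job is handed in; nothing more can be done
None
```

The orange rack hangs upright and still on the orange stand's hook, the clamp was left open at about 1.6 rad, and the job was handed in at about 17.6 s; the simulator returned no verdict.

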